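# Park the weight box square in the bench stop

## Task

Push the closed wooden weight box gently along the bench with the fingertips until it is parked in the inside corner of the metal bench stop: one long side flush along the long rail, one end up against the short rail, no gap at either. Only push it: do not pinch, straddle, lift or tip it, and leave everything else standing where it is. Finish with the box at rest and the hand away from it.

Things in the scene. Friction and masses are not known exactly. Their poses are not given: they have to be found in the camera images.
- box: closed wooden box of check weights, loose, 0.2 to 0.4 kg, straight upright sides: 66 mm wide (its x), 150 mm long (its y), 42 mm high; clasp on the -x long side, lid hinge on the +x long side; the lid stays shut. Origin: centre of its underside, z up. From its start the centre must go 85 to 140 mm to the long rail and 35 to 75 mm to the short one; up to 0.5 rad askew, hinge side towards the long rail.
- bench_stop: fixed L of two low aluminium rails, 28 mm high. Origin: the inside corner, on the bench. Long rail's inner face: plane y = 0, from the corner 190 mm along -x; short rail's: plane x = 0, 100 mm along -y; the box lies inside, at -x, -y. x points roughly away from the robot, y to its left. Parked, the box's centre is at x -75, y -33 mm in this frame, its x in line with this y.
- vial: bystander: small glass vial with black cap, 24 mm across, 56 mm high; origin under its centre
- stopper: bystander: rubber stopper, 26 mm across and high; origin under its centre
- big_weight: bystander: larger knobbed check weight, 25 mm across, 30 mm high; origin under its centre
- small_weight: bystander: smaller knobbed check weight, 21 mm across, 25 mm high; origin under its centre
- pen: bystander: thin pen lying beyond the long rail, 145 mm long (its y), 9 mm high; origin under its centre
- dish: bystander: low round covered dish, 61 mm across, 16 mm high; origin under its centre
- beaker: bystander: plastic beaker, 62 mm across, 68 mm high; origin under its centre

How it is judged:
By the outcome, as a careful person would: the job done as asked, in the order asked, and still so for the second after the job is handed in, with the robot touching nothing.
It also fails if it takes over 72 s, if anything falls off the work surface, if the arm or the gripper's body presses on something with over 40 N, if the wrist force passes 120 N, or if a joint passes its speed limit or range.

## Robot

A 6-joint arm with a two-finger parallel gripper is mounted at the origin on the work surface; the furniture and walls round the work are solid. World frame = base frame: x ahead of the robot, y to its left, z up, the work surface at z = 0. Lengths are in m, angles in rad, forces in N, time in s.
With the tool pointing down it reaches from about 0.325 to 0.925 m from the base axis. Payload 3.1 kg.
Tool frame: the origin (TCP) lies at the very end of the fingers, on their centre line; the grasp point (between the pads) lies r.grasp_offset behind it (r.grasp_offset is the distance from the TCP to the grasp point, in m); y points along the fingers, z is the direction in which the jaws open and shut, and the axes are right-handed (so a half turn about y gives the same grasp; the last joint's range is limited). The gripper opens to 85 mm and grips with 20 to 120 N. Pads are 22 mm wide; open, the fingers measure 114 mm over their backs; the gripper's body (76 mm by 85 mm) begins 54 mm behind the grasp point. The pads swing forward as they close: fully open they stand 13 mm farther back than shut.
Start: joints at [0.999, 0.217, 1.613, -0, 1.311, -0.112], TCP at [0.277, 0.56, 0.231] pointing down, gripper open.
Joint ranges: [-2.75, 2.75], [-0.78, 2.1], [0.31, 2.55], [-1.13, 4.27], [0.13, 2.63], [-2.58, 2.58]. Speed limits (rad/s): [2.79, 2.79, 3.14, 3.14, 3.14, 3.14].

## Interface

Orientations are given as a rotation vector (axis times angle).
In Python, from bench import r gives the robot as it stands.
- The arm moves only by the shell command python3 -m handwheel 'ROWS' [OPENING]. ROWS is JSON, one flat list of numbers, 6 for each row, row after row: the shift along the tool's x, y, z in cm, then the turn, a rotation vector about the tool's x, y, z in degrees. In form: [tx, ty, tz, ax, ay, az, tx, ty, tz, ax, ay, az, ...]. A call has exactly 5 rows; each row is the pose to reach, as a shift and turn from the pose commanded when the call began, along the tool's axes at that moment; what a row does not reach only later rows make up. A row lasts 1/8 s, in which the tool goes at most 62.5 mm and 10.7 degrees, less where a joint would pass 70% of its speed; a pose out of reach is approached as far as the arm can. A call with a gripper value outside its range is refused whole. OPENING is the finger opening in cm, from 0 to 8.54, set as the call begins (- or left out, the last holds). The fingers move at their own pace and stop on an object; the grip force is fixed at half the most. Time passes only in rows, so rows that repeat a pose let the fingers close, or fill a call up. It gives the time, the measured TCP pose, the force and the opening at its end, in the units of the state.
- r.get_obs(): the state, without advancing time (a new reading comes with each control period).
- r.read_camera(name): name is "scene" or "top" or "wrist"; returns the picture (384x512x3 uint8, red, green, blue); there is no depth.
- r.camera_info(name): a dict with "fx", "fy", "cx", "cy" (pixels), "k1" (the pictures are not rectified: a ray, as slopes to the right and down, at radius r is drawn at 1 + k1 r^2 times it, then the intrinsics apply), "R" (3x3) and "t" (3): a world point X has camera coordinates R X + t; the wrist camera has in their place "tool_from_camera" (4x4, takes a point from camera to tool coordinates, whose origin is the TCP and whose axes are the tool frame's). Camera axes: x right, y down, z forward; pixel columns grow to the right and rows downward; lengths in m; the calibration is good to about 2 mm. A picture is of the moment at which its call begins: read the wrist's pose just before it. camera_info takes no time and is no camera call.
- r.job_done(): hands the job in, once; it reports no verdict.
Trained networks look in the newest picture that a camera, given by its name, has taken for a name from the list of things; names that differ only in an ending like _2 or _b are one class to them, and where a whole thing is asked for, a point or a joint stands for the part that bears it (a point fixed in the world has none). Each returns a list of dicts, best first, with "conf" (0 to 1); they miss things now and then, are a little off and sometimes report something else, mostly with a low value. They report only what shows in the picture. A call takes as long as a camera call.
- r.cut_out(label, camera): "region" (384x512 bool, what is visible of it) and "box" ([left, top, right, bottom] in pixels, round what is visible of it).
- r.spot_point(label, camera): "centre" ([column, row] in pixels: a listed point, or the origin of a listed thing).
The state is a dict: "clock": time; "joint_pos": joint angles; "qd": joint speeds; "tau": joint torques, N m; "eef_pos": TCP position; "tool_rot": TCP orientation; "contact_force": force on the tool from outside, world axes, zero at the start; "moment": the same for the moment, N m; "gripper_width": opening from 0.0 (shut) to 1.0 (fully open).
Only numpy, scipy, OpenCV 4.12 (cv2) and the standard library are available. Lean on these libraries where they do the work, as an engineer would, in place of code of your own. Each camera call takes 0.05 s, during which the arm holds its last target. There are 200 camera calls.

## Working session

There is one attempt and no reset: what is moved stays moved. The work goes in short steps, Python scripts to look and compute and a shell command to move; the robot and the scene stay as the last step left them, time stands still between calls to the robot, and variables do not carry over. Pictures are saved under pics/ and viewed, about 8 in all and at most 12, crops included, and the job is handed in when it is done.

```bash
mkdir -p pics; ls; cat > h.py <<'E'
from bench import r
import numpy as np, cv2
from scipy.spatial.transform import Rotation as Ro
def cam(name):
    c=r.camera_info(name)
    if name=="wrist":
        o=r.get_obs(); T=np.eye(4); T[:3,:3]=Ro.from_rotvec(o["tool_rot"]).as_matrix(); T[:3,3]=o["eef_pos"]
        M=np.linalg.inv(T@np.array(c["tool_from_camera"])); return c,M[:3,:3],M[:3,3]
    return c,np.array(c["R"]),np.array(c["t"])
def w2p(C,X):
    c,R,t=C; p=np.atleast_2d(X)@R.T+t; s=p[:,:2]/p[:,2:]; s=s*(1+c["k1"]*(s**2).sum(1,keepdims=True))
    return s*[c["fx"],c["fy"]]+[c["cx"],c["cy"]]
def p2w(C,uv,z=0.):
    c,R,t=C; d=(np.atleast_2d(uv)-[c["cx"],c["cy"]])/[c["fx"],c["fy"]]; s=d.copy()
    for _ in range(20): s=d/(1+c["k1"]*(s**2).sum(1,keepdims=True))
    ray=np.c_[s,np.ones(len(s))]@R; o=-R.T@t
    return o+ray*((z-o[2])/ray[:,2])[:,None]
def save(im,f,k=1.5): cv2.imwrite("pics/"+f,cv2.resize(im[:,:,::-1],None,fx=k,fy=k,interpolation=cv2.INTER_CUBIC))
E
python3 - <<'E'
from h import *
o=r.get_obs(); print(o, r.grasp_offset)
for n in ["top","scene"]:
    im=r.read_camera(n); save(im,n+"0.png"); C=cam(n)
    for l in ["box","bench_stop","vial","stopper","big_weight","small_weight","pen","dish","beaker"]:
        s=r.spot_point(l,n)
        for d in s[:2]: print(n,l,round(d["conf"],2),np.round(d["centre"]),p2w(C,d["centre"],0)[0].round(3))
E
```

```text
pics
{'clock': 0.0, 'joint_pos': array([ 9.98807166e-01,  2.17800040e-01,  1.61495148e+00,  3.26442813e-05,
        1.31132441e+00, -1.12209272e-01]), 'qd': array([ 0.00133349, -0.00069523, -0.00025206, -0.00189201,  0.0013799 ,
        0.00085614]), 'tau': array([ 1.33924226e-03, -3.96858144e+01, -3.03847539e+01, -1.36904323e-04,
        9.87676758e-03,  7.89685863e-07]), 'eef_pos': array([0.27686638, 0.55939935, 0.22993078]), 'tool_rot': array([-1.54289825,  0.36133858, -0.35997308]), 'contact_force': array([-0.20258557,  0.34462576,  0.09910385]), 'moment': array([-0.01639563,  0.04345481,  0.0305057 ]), 'gripper_width': 0.9994844719177565} 0.0187
top box 0.89 [275. 238.] [0.556 0.167 0.   ]
top bench_stop 0.98 [207. 191.] [0.663 0.329 0.   ]
top vial 0.53 [269. 171.] [0.714 0.183 0.   ]
top stopper 0.43 [170. 198.] [0.644 0.416 0.   ]
top big_weight 0.41 [294. 170.] [0.719 0.126 0.   ]
top small_weight 0.4 [323. 170.] [0.72  0.055 0.   ]
top pen 0.56 [177. 242.] [0.542 0.395 0.   ]
top pen 0.38 [367. 202.] [ 0.644 -0.046  0.   ]
top dish 0.59 [345. 154.] [0.76  0.003 0.   ]
top beaker 0.62 [369. 206.] [ 0.637 -0.052  0.   ]
scene box 0.94 [229. 227.] [0.556 0.164 0.   ]
scene bench_stop 0.95 [215. 168.] [0.676 0.335 0.   ]
scene bench_stop 0.72 [228. 226.] [0.556 0.168 0.   ]
scene vial 0.56 [268. 189.] [0.711 0.175 0.   ]
scene vial 0.56 [227. 226.] [0.556 0.169 0.   ]
scene stopper 0.57 [189. 160.] [0.646 0.412 0.   ]
scene big_weight 0.49 [283. 196.] [0.717 0.131 0.   ]
scene small_weight 0.66 [308. 211.] [0.721 0.056 0.   ]
scene pen 0.7 [160. 184.] [0.536 0.397 0.   ]
scene dish 0.79 [334. 210.] [0.766 0.01  0.   ]
scene dish 0.51 [311. 208.] [0.731 0.054 0.   ]
scene beaker 0.56 [328. 252.] [ 0.654 -0.048  0.   ]
```

```bash
python3 - <<'E'
from h import *
im=r.read_camera("top"); cv2.imwrite("pics/topc.png",cv2.resize(im[130:300,130:400,::-1],None,fx=2.9,fy=2.9,interpolation=cv2.INTER_CUBIC))
C=cam("top")
print(w2p(C,[[.556,.165,.042],[.67,.33,.028]]))
for l in ["box","bench_stop"]:
    d=r.cut_out(l,"top")[0]; m=d["region"].astype(np.uint8); print(l,d["conf"],d["box"],m.sum())
    cs,_=cv2.findContours(m,0,2); c=max(cs,key=cv2.contourArea)
    z=.042 if l=="box" else .028
    W=p2w(C,c[:,0].astype(float),z)[:,:2]
    print(cv2.minAreaRect((W*1000).astype(np.float32)), p2w(C,cv2.approxPolyDP(c,2.5,True)[:,0].astype(float),z)[:,:2].round(3).tolist())
E
```

```text
[[276.82477581 237.20499467]
 [205.55761312 186.05043413]]
box 0.96 [258.8, 200.9, 297.8, 271.1] 2034
((557.1318969726562, 164.671142578125), (69.76963806152344, 150.77357482910156), 82.82789611816406) [[0.634, 0.184], [0.49, 0.205], [0.483, 0.144], [0.622, 0.125]]
bench_stop 0.94 [189.4, 169.1, 249.9, 269.3] 2298
((611.2755126953125, 325.1590576171875), (119.34725189208984, 258.63177490234375), 69.38251495361328) [[0.717, 0.238], [0.708, 0.335], [0.679, 0.336], [0.667, 0.368], [0.48, 0.343], [0.487, 0.308], [0.665, 0.329], [0.679, 0.237]]
```

View pics/topc.png

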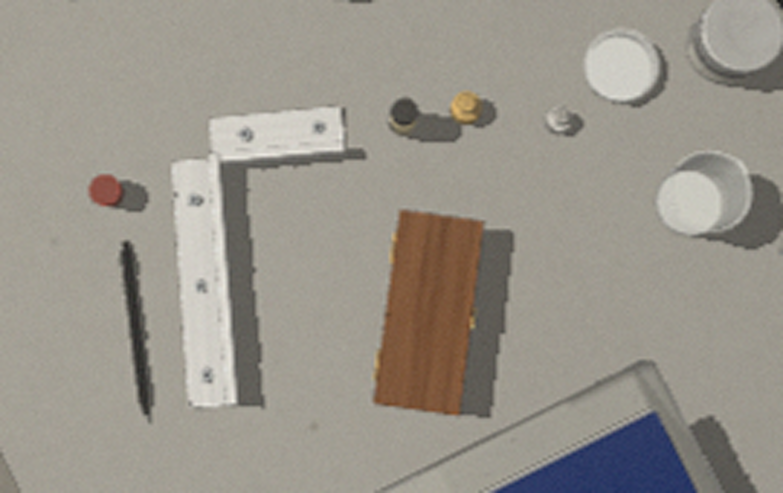

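View pics/scene0.png

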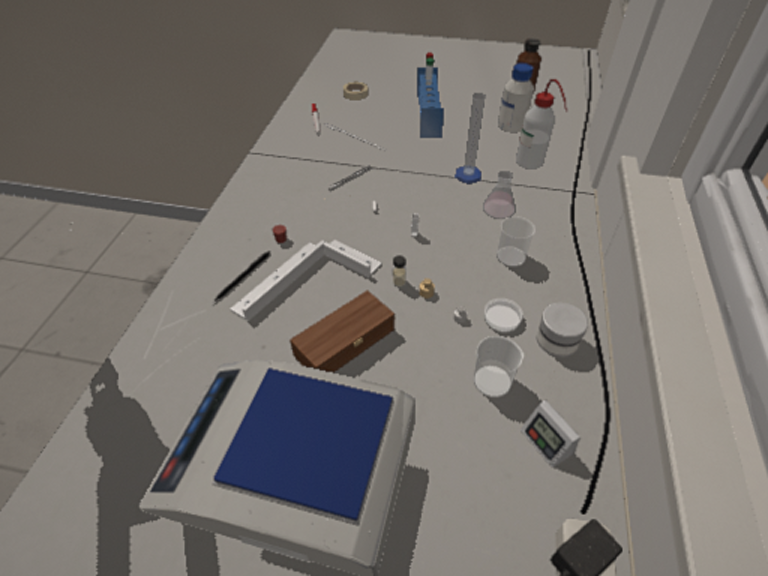

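The crop shows the box (crop px 375–485 × 210–415) and the L (corner at about 218,158). A large balance sits close behind the box's near end; I need its extents.

```bash
python3 - <<'E'
from h import *
C=cam("top")
f=lambda L,z:p2w(C,np.array(L)/2.9+130-.3,z)[:,:2].round(4)
print("long inner",f([[220,162],[228,290],[236,402]],.028).tolist())
print("short inner",f([[222,158],[345,150]],.028).tolist())
print("box corners",f([[400,210],[484,221],[460,415],[374,403]],.042).tolist())
print("scale edge z.07",f([[380,490],[500,432],[640,362]],.07).tolist(),f([[380,490],[640,362]],.0).tolist())
im=r.read_camera("top"); cv2.imwrite("pics/topfull.png",cv2.resize(im[180:384,60:400,::-1],None,fx=2.3,fy=2.3,interpolation=cv2.INTER_CUBIC))
E
```

```text
long inner [[0.6711, 0.33], [0.5701, 0.3196], [0.4844, 0.31]]
short inner [[0.6744, 0.3286], [0.683, 0.2312]]
box corners [[0.6341, 0.1869], [0.627, 0.1216], [0.4789, 0.1386], [0.4864, 0.2039]]
scale edge z.07 [[0.4249, 0.1982], [0.4683, 0.1111], [0.5213, 0.008]] [[0.4186, 0.1977], [0.5221, -0.0066]]
```

View pics/topfull.png

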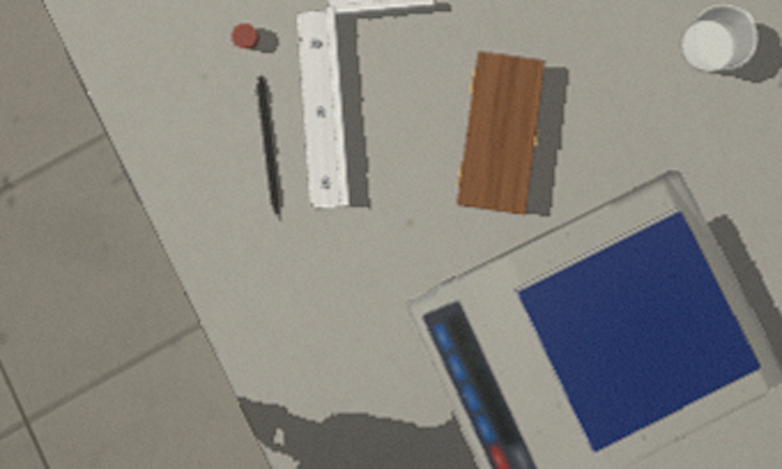

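The whole balance shows (front-left corner at crop 410,302, far edge rising to 675,172), clear of the box and rails. Plan: half-open fingers with the jaw line parallel to the long rail. Push +ey on the clasp side first, then +ex on the near end.

```bash
cat >> h.py <<'E'
K=np.array([.6745,.330]); PSI=.1
ex=np.array([np.cos(PSI),np.sin(PSI)]); ey=np.array([-ex[1],ex[0]])
def tostop(p): d=np.asarray(p)[...,:2]-K; return np.stack([d@ex,d@ey],-1)
def fromstop(a,b,z): return np.r_[K+a*ex+b*ey,z]
def plan(p,jaw):  # shift (cm) and turn (deg) in tool axes to reach p pointing down with jaw axis along +-jaw
    o=r.get_obs(); A=Ro.from_rotvec(o["tool_rot"]).as_matrix(); best=None
    for s in (1,-1):
        z=np.r_[s*np.array(jaw),0]; y=np.array([0,0,-1.]); G=np.c_[np.cross(y,z),y,z]
        v=np.degrees(Ro.from_matrix(A.T@G).as_rotvec())
        if best is None or np.linalg.norm(v)<np.linalg.norm(best): best=v
    print("shift cm",(A.T@(p-o["eef_pos"])*100).round(2),"turn",best.round(1)); print("axes\n",A.round(3),"tcp",o["eef_pos"].round(4),"stop",tostop(o["eef_pos"]).round(4))
E
python3 -c "
from h import *
plan(fromstop(-.12,-.245,.23),ex)"
```

```text
shift cm [ 48.64   0.13 -30.12] turn [ 0.  57.9  0. ]
axes
 [[ 0.896 -0.     0.444]
 [-0.444 -0.     0.896]
 [-0.    -1.    -0.   ]] tcp [0.2773 0.5601 0.2313] stop [-0.3722  0.2686]
```

```bash
python3 -m handwheel '[5,0,-3,0,10,0, 10,0,-6,0,20,0, 15,0,-9,0,30,0, 20,0,-12,0,40,0, 25,0,-15.5,0,50,0]' 5; python3 -c "
from h import *
plan(fromstop(-.12,-.245,.23),ex)"
```

```text
clock: 1.82
eef_pos: [0.4336, 0.3088, 0.2317]
tool_rot: [-1.309, 1.035, -1.036]
contact_force: [1.0, -0.1, -0.6]
gripper_width: 0.587
shift cm [26.19  0.17  8.78] turn [-0.1  7.6 -0. ]
axes
 [[ 0.231  0.001  0.973]
 [-0.973  0.001  0.231]
 [-0.    -1.     0.001]] tcp [0.4336 0.3088 0.2317] stop [-0.2418  0.003 ]
```

```bash
python3 -m handwheel '[5.2,0,1.8,0,3,0, 10.5,0,3.6,0,6,0, 15.7,0,5.4,0,7.6,0, 21,0,7.2,0,7.6,0, 26.2,0.2,8.8,0,7.6,0]'; python3 - <<'E'
from h import *
plan(fromstop(-.12,-.245,.02),ex)
im=r.read_camera("wrist"); save(im,"w1.png")
C=cam("wrist")
d=r.cut_out("box","wrist")
if d:
    m=d[0]["region"].astype(np.uint8); c=max(cv2.findContours(m,0,2)[0],key=cv2.contourArea)
    print(d[0]["conf"],d[0]["box"],tostop(p2w(C,cv2.approxPolyDP(c,4,True)[:,0].astype(float),.042)).round(3).tolist())
E
```

```text
clock: 2.45
eef_pos: [0.5811, 0.0747, 0.2298]
tool_rot: [-1.256, 1.13, -1.132]
contact_force: [0.4, 0.9, -0.7]
gripper_width: 0.582
shift cm [ 0.03 20.98 -0.18] turn [-0.1  0.3 -0. ]
axes
 [[ 0.105  0.001  0.994]
 [-0.994  0.     0.105]
 [-0.    -1.     0.001]] tcp [0.5811 0.0747 0.2298] stop [-0.1184 -0.2447]
0.8 [177.0, 48.3, 309.3, 131.5] [[-0.195, -0.117], [-0.206, -0.178], [-0.064, -0.207], [-0.052, -0.147], [-0.159, -0.12]]
```

View pics/w1.png

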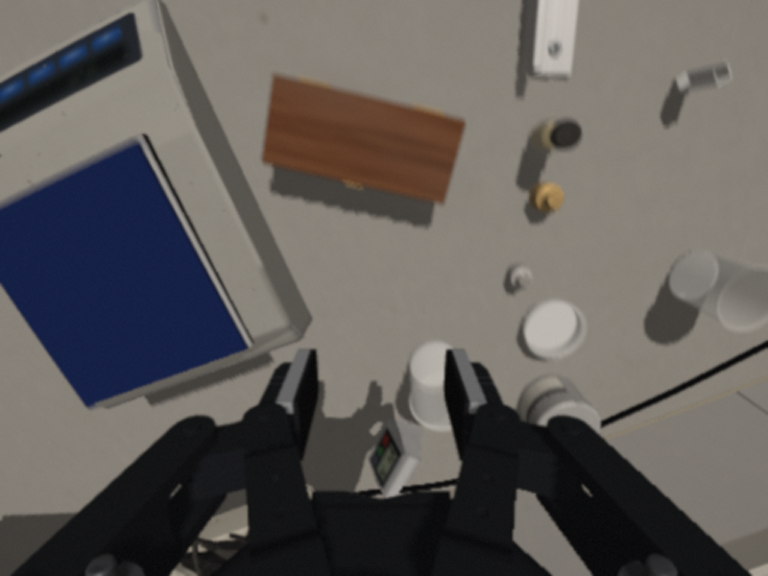

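The wrist view shows the box (upscaled px 265–465 × 75–200), the balance's far corner at (305,335), and the beaker at (430,380). I check descent clearance against those two.

```bash
python3 - <<'E'
from h import *
C=cam("wrist")
f=lambda u,z:tostop(p2w(C,np.array([u])/1.5,z)).round(3)
for z in (0,.05,.07,.09): print(z,"scale corner",f([305,330],z),"edge",f([205,150],z))
print("beaker base",f([433,372],0.0),"rim low",f([433,400],.068))
print("beaker top cam",tostop([[.64,-.05]]))
T=cam("top")
for z in (.05,.07,.09): print(z,tostop(p2w(T,(np.array([[670,175]])/2.3+[60,180]),z)).round(3))
E
```

```text
0 scale corner [[-0.193 -0.342]] edge [[-0.271 -0.167]]
0.05 scale corner [[-0.182 -0.318]] edge [[-0.251 -0.167]]
0.07 scale corner [[-0.178 -0.308]] edge [[-0.242 -0.167]]
0.09 scale corner [[-0.174 -0.299]] edge [[-0.234 -0.166]]
beaker base [[-0.06  -0.391]] rim low [[-0.069 -0.378]]
beaker top cam [[-0.07226434 -0.37465733]]
0.05 [[-0.188 -0.311]]
0.07 [[-0.188 -0.307]]
0.09 [[-0.188 -0.302]]
```

```bash
python3 -m handwheel '[0,5,0,0,0,0, 0,10,0,0,0,0, 0,15,0,0,0,0, 0,19,-0.3,0,0,0, 0,21.6,-0.6,0,0.3,0]'; python3 -m handwheel '[-0.5,0.1,0,0,0,0, -1,0.1,0,0,0,0, -1.5,0.1,0,0,0,0, -2,0.1,0,0,0,0, -2.5,0.1,0,0,0,0]'; python3 -c "
from h import *
plan(fromstop(-.125,-.12,.012),ex)"
```

```text
clock: 3.18
eef_pos: [0.572, 0.0765, 0.0108]
tool_rot: [-1.257, 1.137, -1.133]
contact_force: [-0.3, 0.5, 0.8]
gripper_width: 0.583
clock: 3.8
eef_pos: [0.5721, 0.1012, 0.0131]
tool_rot: [-1.254, 1.134, -1.135]
contact_force: [-0.1, -0.0, 0.7]
gripper_width: 0.586
shift cm [-9.75  0.11 -0.02] turn [-0.1  0.   0. ]
axes
 [[ 0.1    0.001  0.995]
 [-0.995  0.     0.1  ]
 [ 0.    -1.     0.001]] tcp [0.5721 0.1012 0.0131] stop [-0.1248 -0.2175]
```

```bash
for i in 1 2; do :; done; python3 -m handwheel '[-0.5,0,0,0,0,0, -1,0,0,0,0,0, -1.5,0,0,0,0,0, -2,0,0,0,0,0, -2.5,0,0,0,0,0]'; python3 -m handwheel '[-0.5,0,0,0,0,0, -1,0,0,0,0,0, -1.5,0,0,0,0,0, -2,0,0,0,0,0, -2.5,0,0,0,0,0]';  python3 - <<'E'
from h import *
plan(fromstop(-.125,-.1,.012),ex)
im=r.read_camera("top"); cv2.imwrite("pics/t2.png",cv2.resize(im[130:300,130:400,::-1],None,fx=2.9,fy=2.9,interpolation=cv2.INTER_CUBIC))
C=cam("top")
for d in r.cut_out("box","top")[:1]:
    m=d["region"].astype(np.uint8); c=max(cv2.findContours(m,0,2)[0],key=cv2.contourArea)
    print(d["conf"],d["box"],tostop(p2w(C,cv2.approxPolyDP(c,2.5,True)[:,0].astype(float),.042)).round(3).tolist())
E
```

```text
clock: 4.42
eef_pos: [0.5691, 0.1257, 0.0123]
tool_rot: [-1.255, 1.135, -1.135]
contact_force: [1.0, -0.5, 0.7]
gripper_width: 0.586
clock: 5.05
eef_pos: [0.5663, 0.1505, 0.0123]
tool_rot: [-1.256, 1.135, -1.135]
contact_force: [-0.2, -2.1, 1.0]
gripper_width: 0.582
shift cm [-6.78  0.03  0.06] turn [0. 0. 0.]
axes
 [[ 0.101 -0.     0.995]
 [-0.995 -0.001  0.101]
 [ 0.    -1.    -0.   ]] tcp [0.5663 0.1505 0.0123] stop [-0.1256 -0.1678]
0.6 [244.8, 207.7, 280.7, 276.0] [[-0.067, -0.093], [-0.19, -0.086], [-0.215, -0.093], [-0.216, -0.113], [-0.175, -0.116], [-0.143, -0.103], [-0.07, -0.102]]
```

View pics/t2.png

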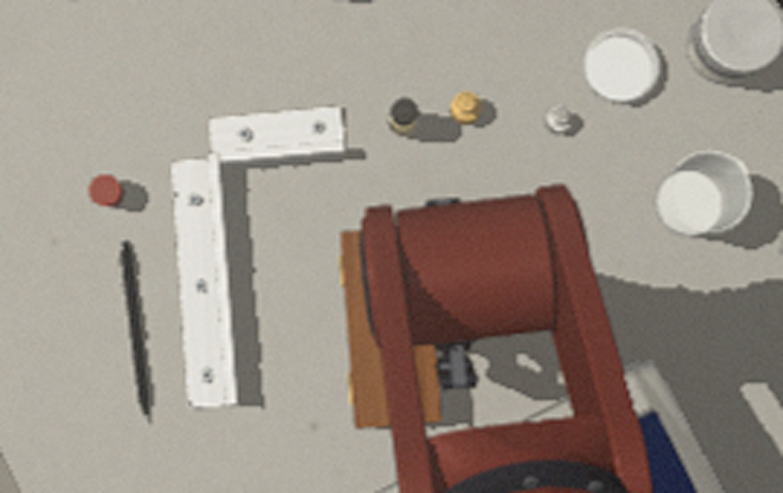

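The box has squared up: its hinge edge (crop 343,232 to 357,427) is parallel to the rail and about 88 mm away. I keep pushing.

```bash
python3 -m handwheel '[-0.5,0,0,0,0,0, -1,0,0,0,0,0, -1.5,0,0,0,0,0, -2,0,0,0,0,0, -2.5,0,0,0,0,0]'; python3 -m handwheel '[-0.5,0,0,0,0,0, -1,0,0,0,0,0, -1.5,0,0,0,0,0, -2,0,0,0,0,0, -2.5,0,0,0,0,0]';python3 -m handwheel '[-0.5,0,0,0,0,0, -1,0,0,0,0,0, -1.5,0,0,0,0,0, -2,0,0,0,0,0, -2.5,0,0,0,0,0]';  python3 - <<'E'
from h import *
plan(fromstop(-.125,-.1,.012),ex)
im=r.read_camera("wrist"); save(im,"w3.png",1.4)
im=r.read_camera("top")
C=cam("top")
for d in r.cut_out("box","top")[:1]:
    m=d["region"].astype(np.uint8); c=max(cv2.findContours(m,0,2)[0],key=cv2.contourArea)
    print(d["conf"],d["box"],tostop(p2w(C,cv2.approxPolyDP(c,2.5,True)[:,0].astype(float),.042)).round(3).tolist())
E
```

```text
clock: 5.78
eef_pos: [0.5639, 0.1757, 0.0123]
tool_rot: [-1.255, 1.135, -1.135]
contact_force: [0.5, -1.8, 0.5]
gripper_width: 0.584
clock: 6.4
eef_pos: [0.5614, 0.2006, 0.0123]
tool_rot: [-1.255, 1.135, -1.135]
contact_force: [0.3, -1.8, -0.4]
gripper_width: 0.582
clock: 7.02
eef_pos: [0.5589, 0.2254, 0.0123]
tool_rot: [-1.255, 1.135, -1.135]
contact_force: [0.6, -1.8, -0.6]
gripper_width: 0.586
shift cm [0.75 0.03 0.05] turn [ 0.  0. -0.]
axes
 [[ 0.1   -0.     0.995]
 [-0.995  0.     0.1  ]
 [-0.    -1.    -0.   ]] tcp [0.5589 0.2254 0.0123] stop [-0.1255 -0.0925]
0.93 [228.6, 251.1, 247.6, 277.6] [[-0.161, -0.077], [-0.165, -0.042], [-0.215, -0.047], [-0.211, -0.08], [-0.189, -0.073]]
```

View pics/w3.png

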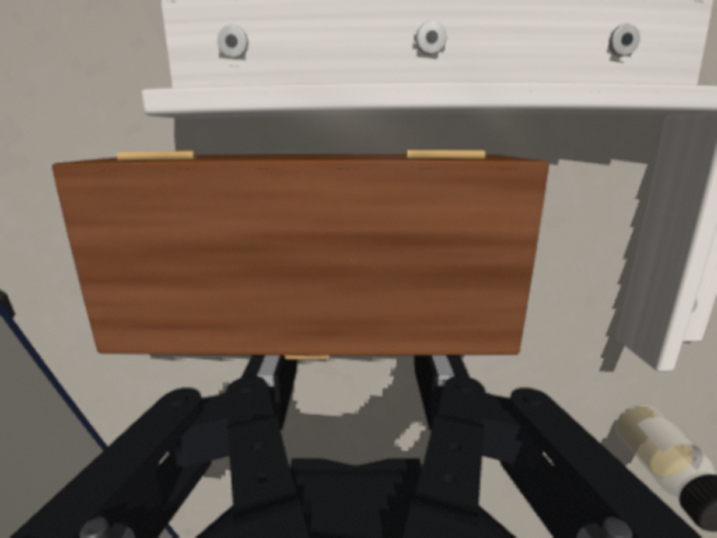

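The box is parallel to the rail with a gap of about 1.5 cm (rail edge at row 108, box hinge edge at row 160). I approach slowly until the force shows contact.

```bash
python3 -m handwheel '[-0.25,0,0,0,0,0, -0.5,0,0,0,0,0, -0.75,0,0,0,0,0, -1,0,0,0,0,0, -1.2,0,0,0,0,0]'; python3 -m handwheel '[-0.1,0,0,0,0,0, -0.2,0,0,0,0,0, -0.3,0,0,0,0,0, -0.35,0,0,0,0,0, -0.4,0,0,0,0,0]'
```

```text
clock: 7.8
eef_pos: [0.5578, 0.2371, 0.0124]
tool_rot: [-1.255, 1.135, -1.135]
contact_force: [1.0, -2.5, 0.8]
gripper_width: 0.585
clock: 8.43
eef_pos: [0.5585, 0.2394, 0.0125]
tool_rot: [-1.256, 1.131, -1.137]
contact_force: [2.6, -7.8, 0.5]
gripper_width: 0.583
```

```bash
python3 -m handwheel '[1,0,0,0,0,0, 2.5,0,0,0,0,0, 4,0,0,0,0,0, 4,-5,0,0,0,0, 4,-10,0,0,0,0]' 2; python3 - <<'E'
from h import *
C=cam("top")
for z in (0,.05,.07,.09): print(z,tostop(p2w(C,np.array([[410,302]])/2.3+[60,180],z)).round(3))
plan(fromstop(-.25,-.035,.14),ey)
E
```

```text
clock: 9.05
eef_pos: [0.5605, 0.1999, 0.1123]
tool_rot: [-1.256, 1.138, -1.135]
contact_force: [0.6, 0.3, -0.4]
gripper_width: 0.236
0 [[-0.292 -0.053]]
0.05 [[-0.286 -0.056]]
0.07 [[-0.284 -0.057]]
0.09 [[-0.281 -0.058]]
shift cm [ -8.29  -2.74 -12.37] turn [ 0.1 89.9  0.1]
axes
 [[ 0.099 -0.003  0.995]
 [-0.995 -0.     0.099]
 [-0.    -1.    -0.003]] tcp [0.5605 0.1999 0.1123] stop [-0.1264 -0.1181]
```

```bash
python3 - <<'E'
from h import *
S=cam("scene"); T=cam("top")
for z in (0,.03,.05,.07,.09,.11): print(z,tostop(p2w(S,np.array([[236,370]])/1.5,z)).round(3),tostop(p2w(S,np.array([[413,395]])/1.5,z)).round(3))
c=r.camera_info("wrist"); print(np.array(c["tool_from_camera"]).round(3))
E
python3 -m handwheel '[-1.5,-0.5,-2.5,0,10,0, -3.3,-1,-5,0,20,0, -5,-1.6,-7.5,0,30,0, -6.6,-2.2,-10,0,40,0, -8.3,-2.7,-12,0,50,0]' 3; python3 - <<'E'
from h import *
plan(fromstop(-.243,-.028,.14),ey)
im=r.read_camera("top"); C=cam("top")
for d in r.cut_out("box","top")[:1]:
    m=d["region"].astype(np.uint8); c=max(cv2.findContours(m,0,2)[0],key=cv2.contourArea)
    print(d["conf"],d["box"],tostop(p2w(C,cv2.approxPolyDP(c,2.5,True)[:,0].astype(float),.042)).round(3).tolist())
E
```

```text
0 [[-0.271 -0.058]] [[-0.15  -0.295]]
0.03 [[-0.281 -0.078]] [[-0.166 -0.305]]
0.05 [[-0.288 -0.092]] [[-0.177 -0.311]]
0.07 [[-0.295 -0.105]] [[-0.187 -0.317]]
0.09 [[-0.302 -0.118]] [[-0.198 -0.323]]
0.11 [[-0.309 -0.132]] [[-0.209 -0.33 ]]
[[-0.002  0.946  0.323 -0.083]
 [-0.    -0.323  0.946 -0.142]
 [ 1.     0.002  0.001  0.001]
 [ 0.     0.     0.     1.   ]]
clock: 9.68
eef_pos: [0.4326, 0.2715, 0.1394]
tool_rot: [-0.734, 1.756, -1.755]
contact_force: [-0.0, -0.1, 0.3]
gripper_width: 0.353
shift cm [-0.66 -0.06 -0.25] turn [ 0.  39.7  0. ]
axes
 [[-0.702 -0.     0.712]
 [-0.712  0.    -0.702]
 [-0.    -1.    -0.   ]] tcp [0.4326 0.2715 0.1394] stop [-0.2465 -0.0341]
0.93 [207.6, 212.5, 242.2, 279.7] [[-0.069, -0.064], [-0.071, -0.001], [-0.216, -0.005], [-0.198, -0.046], [-0.205, -0.059], [-0.195, -0.068]]
```

```bash
python3 -m handwheel '[-0.1,0,-0.1,0,10,0, -0.2,0,-0.1,0,20,0, -0.4,0,-0.2,0,30,0, -0.5,0,-0.2,0,39.7,0, -0.7,0,-0.25,0,39.7,0]'; python3 - <<'E'
from h import *
plan(fromstop(-.243,-.028,.012),ey)
im=r.read_camera("wrist"); save(im,"w4.png",1.4)
E
```

```text
clock: 10.4
eef_pos: [0.4374, 0.2777, 0.1391]
tool_rot: [-0.117, 2.165, -2.166]
contact_force: [0.7, -0.6, 0.3]
gripper_width: 0.35
shift cm [ 0.19 12.71 -0.04] turn [-0.   0.5 -0. ]
axes
 [[-0.994  0.     0.108]
 [-0.108 -0.    -0.994]
 [-0.    -1.     0.   ]] tcp [0.4374 0.2777 0.1391] stop [-0.2411 -0.0283]
```

View pics/w4.png

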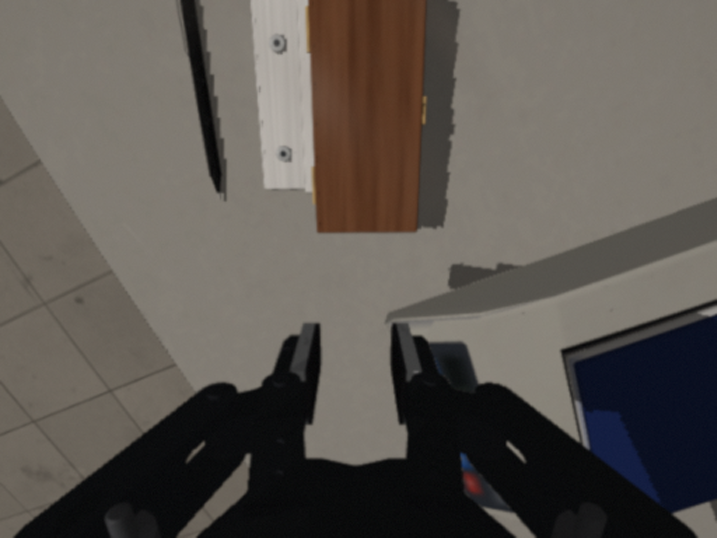

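The box lies flush to the long rail, its near end at row 232. The balance corner shows at (388,320), next to where the right finger will descend. I compute its position before going down.

```bash
python3 - <<'E'
from h import *
C=cam("wrist"); f=lambda u,z:tostop(p2w(C,np.array(u)/1.4,z)).round(3).tolist()
for z in (0,.02,.04,.06): print(z,f([[388,320],[520,298],[640,262]],z))
print("box end",f([[318,232],[416,232]],.042))
d=r.cut_out("box","wrist")[:1]
print([x["box"] for x in d])
print((w2p(C,[fromstop(-.243,b,.012) for b in(-.06,-.028,0.)])*1.4).round())
E
```

```text
0 [[-0.301, -0.056], [-0.28, -0.164], [-0.248, -0.259]]
0.02 [[-0.291, -0.054], [-0.271, -0.154], [-0.241, -0.242]]
0.04 [[-0.281, -0.052], [-0.263, -0.145], [-0.235, -0.226]]
0.06 [[-0.27, -0.05], [-0.254, -0.135], [-0.229, -0.209]]
box end [[-0.216, -0.004], [-0.215, -0.068]]
[[219.6, 1.2, 303.2, 171.2]]
[[398. 258.]
 [355. 257.]
 [318. 257.]]
```

```bash
python3 -m handwheel '[0,3.5,0,0,0,0, 0,7,0,0,0.5,0, 0,10,0,0,0.5,0, 0,12,0,0,0.5,0, 0,12.7,0,0,0.5,0]'; python3 -m handwheel '[-0.3,0,0,0,0,0, -0.7,0,0,0,0,0, -1.1,0,0,0,0,0, -1.5,0,0,0,0,0, -2,0,0,0,0,0]';  python3 -c "
from h import *
plan(fromstop(-.163,-.028,.012),ey)"
```

```text
clock: 11.12
eef_pos: [0.4358, 0.2777, 0.0108]
tool_rot: [-0.11, 2.171, -2.173]
contact_force: [-0.2, -1.1, -0.3]
gripper_width: 0.354
clock: 11.75
eef_pos: [0.4561, 0.2804, 0.0124]
tool_rot: [-0.107, 2.172, -2.173]
contact_force: [-4.0, -0.5, 2.4]
gripper_width: 0.349
shift cm [-5.93  0.03  0.03] turn [-0.  -0.2  0.1]
axes
 [[-0.995 -0.002  0.097]
 [-0.097 -0.    -0.995]
 [ 0.002 -1.     0.   ]] tcp [0.4561 0.2804 0.0124] stop [-0.2223 -0.0275]
```

```bash
python3 -m handwheel '[-0.5,0,0,0,0,0, -1,0,0,0,0,0, -1.5,0,0,0,0,0, -2,0,0,0,0,0, -2.5,0,0,0,0,0]'; python3 -m handwheel '[-0.5,0,0,0,0,0, -1,0,0,0,0,0, -1.5,0,0,0,0,0, -2,0,0,0,0,0, -2.5,0,0,0,0,0]';  python3 - <<'E'
from h import *
plan(fromstop(-.163,-.028,.012),ey)
im=r.read_camera("wrist"); save(im,"w5.png",1.4)
E
```

```text
clock: 12.38
eef_pos: [0.4779, 0.2823, 0.0117]
tool_rot: [-0.116, 2.175, -2.178]
contact_force: [-16.9, -0.1, 14.8]
gripper_width: 0.352
clock: 13.0
eef_pos: [0.4788, 0.2822, 0.0106]
tool_rot: [-0.183, 2.188, -2.211]
contact_force: [-66.6, -6.1, 61.6]
gripper_width: 0.353
shift cm [-3.63 -0.37  0.  ] turn [-0.4  0.1  3.7]
axes
 [[-0.993 -0.064  0.101]
 [-0.1   -0.014 -0.995]
 [ 0.065 -0.998  0.007]] tcp [0.4788 0.2822 0.0106] stop [-0.1995 -0.028 ]
```

View pics/w5.png

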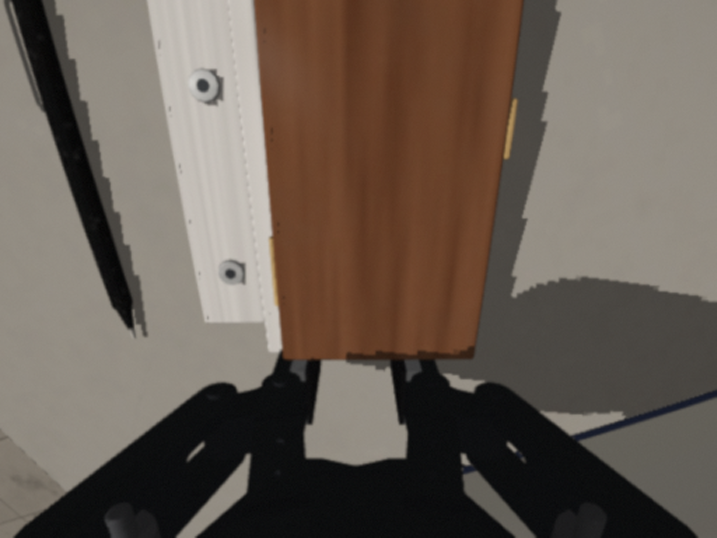

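The force jumped to about 66 N. At 30 mm opening the fingers span about 59 mm, so the left finger has met the end of the long rail. I back off now, then push with the fingers narrower and further from the rail.

```bash
python3 -m handwheel '[3,0,0,0,0,0, 4.5,0,0,0,0,0, 4.5,0,0,0,0,0, 4.5,0,1,0,0,0, 4.5,0,1,0,0,0]' 0.6; python3 - <<'E'
from h import *
plan(fromstop(-.215,-.037,.012),ey)
im=r.read_camera("wrist"); save(im,"w6.png",1.4)
C=cam("top"); im=r.read_camera("top")
for d in r.cut_out("box","top")[:1]:
    m=d["region"].astype(np.uint8); c=max(cv2.findContours(m,0,2)[0],key=cv2.contourArea)
    print(d["conf"],d["box"],tostop(p2w(C,cv2.approxPolyDP(c,2.5,True)[:,0].astype(float),.042)).round(3).tolist())
E
```

```text
clock: 13.68
eef_pos: [0.4644, 0.2702, 0.0126]
tool_rot: [-0.102, 2.172, -2.172]
contact_force: [0.0, 0.1, 1.1]
gripper_width: 0.074
shift cm [ 0.    0.06 -0.15] turn [ 0.  -0.3 -0.1]
axes
 [[-0.995  0.002  0.095]
 [-0.095  0.    -0.995]
 [-0.002 -1.    -0.   ]] tcp [0.4644 0.2702 0.0126] stop [-0.215  -0.0385]
0.96 [206.5, 198.3, 238.3, 259.8] [[-0.039, -0.066], [-0.041, -0.002], [-0.173, -0.003], [-0.152, -0.067]]
```

View pics/w6.png

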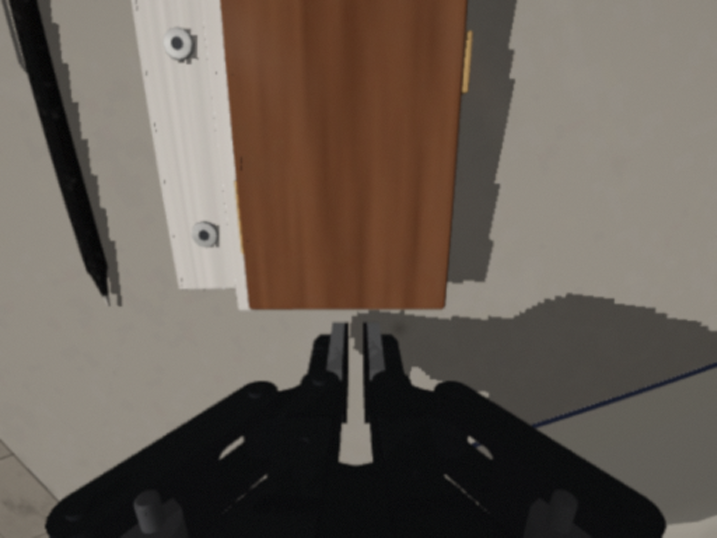

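The box is undisturbed, flush to the rail, with about 40 mm to go. The narrowed fingers (span px 312–400) are now clear of the rail.

```bash
python3 -m handwheel '[-0.5,0,0.1,0,0,0, -1,0,0.1,0,0,0, -1.5,0,0.1,0,0,0, -2,0,0.1,0,0,0, -2.5,0,0.1,0,0,0]'; python3 -m handwheel '[-0.5,0,0,0,0,0, -1,0,0,0,0,0, -1.5,0,0,0,0,0, -1.8,0,0,0,0,0, -2,0,0,0,0,0]';  python3 -c "
from h import *
plan(fromstop(-.159,-.037,.012),ey)"
```

```text
clock: 14.45
eef_pos: [0.4866, 0.2722, 0.012]
tool_rot: [-0.109, 2.172, -2.174]
contact_force: [-4.6, -1.0, 2.5]
gripper_width: 0.069
clock: 15.08
eef_pos: [0.5076, 0.2743, 0.0122]
tool_rot: [-0.105, 2.172, -2.172]
contact_force: [-1.1, -0.1, -0.3]
gripper_width: 0.073
shift cm [-1.26  0.02 -0.18] turn [-0.  -0.2  0. ]
axes
 [[-0.995 -0.     0.097]
 [-0.097 -0.    -0.995]
 [ 0.    -1.     0.   ]] tcp [0.5076 0.2743 0.0122] stop [-0.1716 -0.0388]
```

```bash
python3 -m handwheel '[-0.2,0,0,0,0,0, -0.4,0,0,0,0,0, -0.6,0,0,0,0,0, -0.8,0,0,0,0,0, -0.9,0,0,0,0,0]'; python3 -m handwheel '[-0.1,0,0,0,0,0, -0.2,0,0,0,0,0, -0.3,0,0,0,0,0, -0.35,0,0,0,0,0, -0.35,0,0,0,0,0]';  python3 - <<'E'
from h import *
plan(fromstop(-.159,-.037,.012),ey)
im=r.read_camera("wrist")
C=cam("top"); im=r.read_camera("top")
for d in r.cut_out("box","top")[:1]:
    m=d["region"].astype(np.uint8); c=max(cv2.findContours(m,0,2)[0],key=cv2.contourArea)
    print(d["conf"],d["box"],tostop(p2w(C,cv2.approxPolyDP(c,2.5,True)[:,0].astype(float),.042)).round(3).tolist())
E
```

```text
clock: 15.7
eef_pos: [0.5145, 0.275, 0.0123]
tool_rot: [-0.111, 2.173, -2.175]
contact_force: [-7.0, -1.3, 4.8]
gripper_width: 0.071
clock: 16.32
eef_pos: [0.5144, 0.2749, 0.012]
tool_rot: [-0.119, 2.175, -2.18]
contact_force: [-14.3, -1.5, 10.3]
gripper_width: 0.066
shift cm [-0.58 -0.01 -0.19] turn [-0.1 -0.2  0.7]
axes
 [[-0.995 -0.012  0.097]
 [-0.097 -0.003 -0.995]
 [ 0.013 -1.     0.002]] tcp [0.5144 0.2749 0.012 ] stop [-0.1648 -0.0389]
0.81 [208.3, 182.3, 237.9, 227.2] [[-0.007, -0.068], [-0.007, -0.004], [-0.098, -0.001], [-0.076, -0.065]]
```

```bash
python3 -m handwheel '[1,0,0,0,0,0, 2.5,0,0,0,0,0, 3.5,0,0,0,0,0, 3.5,-5,0,0,0,0, 3.5,-10,0,0,0,0]'; python3 -m handwheel '[0,-2,0,0,0,0, -2.5,-2,0,0,0,0, -5,-2,0,0,0,0, -7.5,-2,0,0,0,0, -10,-2,0,0,0,0]'; python3 - <<'E'
from h import *
plan(fromstop(-.159,-.037,.012),ey)
im=r.read_camera("wrist"); C=cam("wrist")
u=w2p(C,np.r_[fromstop(0,0,.028)])[0].astype(int); print("corner px",u)
y0=max(u[1]-80,0);x0=max(u[0]-110,0); print(x0,y0)
cv2.imwrite("pics/w7.png",cv2.resize(im[y0:y0+190,x0:x0+260,::-1],None,fx=3,fy=3,interpolation=cv2.INTER_CUBIC)); np.save("w7.npy",im)
E
```

```text
clock: 17.1
eef_pos: [0.484, 0.2717, 0.1125]
tool_rot: [-0.107, 2.172, -2.173]
contact_force: [1.9, 0.5, 0.7]
gripper_width: 0.072
clock: 17.73
eef_pos: [0.5852, 0.2819, 0.1323]
tool_rot: [-0.105, 2.171, -2.171]
contact_force: [0.5, 0.3, 1.0]
gripper_width: 0.07
shift cm [ 6.54 12.02 -0.18] turn [ 0.  -0.2 -0. ]
axes
 [[-0.995  0.001  0.097]
 [-0.097  0.    -0.995]
 [-0.001 -1.    -0.   ]] tcp [0.5852 0.2819 0.1323] stop [-0.0937 -0.039 ]
corner px [208  91]
98 11
```

View pics/w7.png

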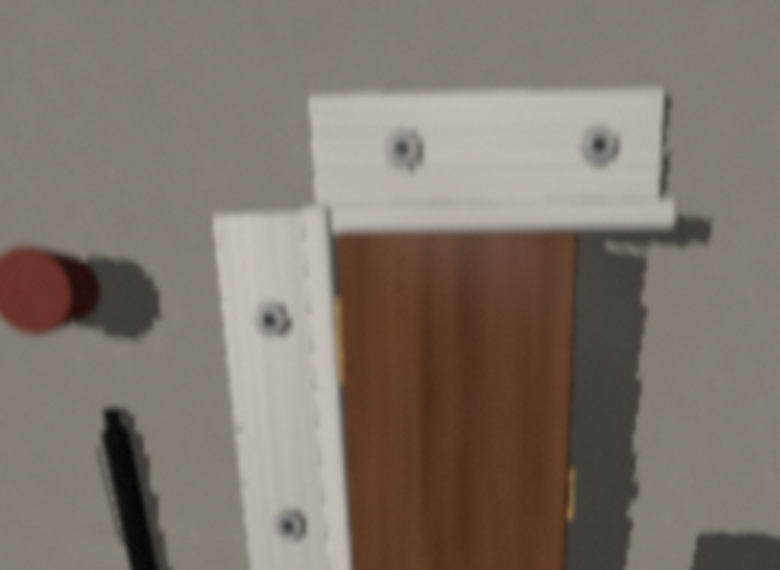

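The box end is tight to the short rail (row 232). A slight wedge, about 2 mm, remains along the long rail at the far end (dark line at x 331–341, narrowing downwards). A final two-finger nudge on the clasp side should close it.

```bash
python3 -c "
from h import *
plan(fromstop(-.08,-.120,.14),ex)"; python3 -m handwheel '[0,-0.5,1.6,0,-10,0, 0,-0.8,3.2,0,-20,0, -0.3,-0.8,4.8,0,-30,0, -0.6,-0.8,6.4,0,-40,0, -1.2,-0.8,8.1,0,-50,0]' 5; python3 -c "
from h import *
plan(fromstop(-.08,-.120,.012),ex)"
```

```text
shift cm [-1.06 -0.72  8.06] turn [ 0.3 89.8 -0.2]
axes
 [[-0.995  0.005  0.096]
 [-0.096  0.001 -0.995]
 [-0.005 -1.    -0.   ]] tcp [0.5886 0.2819 0.1328] stop [-0.0902 -0.0393]
clock: 18.4
eef_pos: [0.6037, 0.2019, 0.1402]
tool_rot: [-0.866, 1.633, -1.633]
contact_force: [0.1, -0.0, 0.8]
gripper_width: 0.588
shift cm [-0.24 12.82  0.23] turn [  0.  -39.8   0. ]
axes
 [[-0.561 -0.     0.828]
 [-0.828 -0.    -0.561]
 [ 0.    -1.    -0.   ]] tcp [0.6037 0.2019 0.1402] stop [-0.0833 -0.1204]
```

```bash
python3 -m handwheel '[-0.1,0,0.1,0,-10,0, -0.2,0,0.2,0,-20,0, -0.2,0,0.2,0,-30,0, -0.2,0,0.2,0,-39.8,0, -0.2,0,0.2,0,-39.8,0]'; python3 -m handwheel '[0,4,0,0,0,0, 0,8,0,0,0,0, 0,11,0,0,0,0, 0,12.4,0,0,0,0, 0,12.8,0,0,0,0]'; python3 -c "
from h import *
plan(fromstop(-.08,-.0785,.012),ex)"
```

```text
clock: 19.02
eef_pos: [0.6066, 0.2029, 0.1402]
tool_rot: [-1.251, 1.142, -1.142]
contact_force: [-0.2, 0.1, -0.2]
gripper_width: 0.584
clock: 19.65
eef_pos: [0.6067, 0.2028, 0.0117]
tool_rot: [-1.252, 1.142, -1.141]
contact_force: [-1.1, 0.1, -1.1]
gripper_width: 0.585
shift cm [-4.13 -0.03 -0.02] turn [ 0.1 -0.4  0. ]
axes
 [[ 0.092 -0.001  0.996]
 [-0.996 -0.     0.092]
 [ 0.    -1.    -0.001]] tcp [0.6067 0.2028 0.0117] stop [-0.0802 -0.1198]
```

```bash
python3 -m handwheel '[-0.8,0,0,0,-0.4,0, -1.6,0,0,0,-0.4,0, -2.4,0,0,0,-0.4,0, -3,0,0,0,-0.4,0, -3.5,0,0,0,-0.4,0]'; python3 -m handwheel '[-0.15,0,0,0,0,0, -0.3,0,0,0,0,0, -0.45,0,0,0,0,0, -0.6,0,0,0,0,0, -0.7,0,0,0,0,0]'; python3 -m handwheel '[-0.1,0,0,0,0,0, -0.2,0,0,0,0,0, -0.3,0,0,0,0,0, -0.3,0,0.1,0,0,0, -0.3,0,0.1,0,0,0]';python3 -c "
from h import *
plan(fromstop(-.08,-.0785,.012),ex)"
```

```text
clock: 20.27
eef_pos: [0.6039, 0.2383, 0.0125]
tool_rot: [-1.255, 1.134, -1.135]
contact_force: [-1.1, 0.1, 0.5]
gripper_width: 0.584
clock: 20.9
eef_pos: [0.6034, 0.244, 0.0123]
tool_rot: [-1.256, 1.134, -1.136]
contact_force: [-0.2, -4.1, -0.7]
gripper_width: 0.584
clock: 21.52
eef_pos: [0.6042, 0.2446, 0.0122]
tool_rot: [-1.26, 1.132, -1.137]
contact_force: [0.9, -9.3, 1.2]
gripper_width: 0.585
shift cm [ 0.06  0.02 -0.15] turn [0.1 0.1 0.3]
axes
 [[ 0.102 -0.001  0.995]
 [-0.995 -0.005  0.102]
 [ 0.005 -1.    -0.001]] tcp [0.6042 0.2446 0.0122] stop [-0.0785 -0.0779]
```

```bash
python3 -m handwheel '[0.7,0,0,0,0,0, 2,0,0,0,0,0, 4,0,0,0,0,0, 4,-5,0,0,0,0, 4,-10,0,0,0,0]'; python3 -m handwheel '[-1,-2,-0.3,0,10,0, -3,-2,-0.6,0,20,0, -5,-2,-0.9,0,30,0, -6.5,-2,-1.2,0,40,0, -8,-2,-1.5,0,50,0]'; python3 -m handwheel '[0,0,0,0,10,0, 0,0,0,0,20,0, 0,0,0,0,30,0, 0,0,0,0,39.5,0, 0,0,0,0,39.5,0]' 0.6; python3 - <<'E'
from h import *
plan(fromstop(-.094,-.037,.132),ey)
im=r.read_camera("wrist"); C=cam("wrist")
u=w2p(C,np.r_[fromstop(0,0,.028)])[0].astype(int)
y0=max(u[1]-50,0);x0=max(u[0]-50,0); print(x0,y0)
cv2.imwrite("pics/w8.png",cv2.resize(im[y0:y0+190,x0:x0+200,::-1],None,fx=3.1,fy=3.1,interpolation=cv2.INTER_CUBIC)); np.save("w8.npy",im)
E
```

```text
clock: 22.15
eef_pos: [0.6071, 0.2064, 0.1122]
tool_rot: [-1.256, 1.138, -1.135]
contact_force: [0.7, 0.7, 0.1]
gripper_width: 0.584
clock: 22.78
eef_pos: [0.5848, 0.2856, 0.1322]
tool_rot: [-0.734, 1.756, -1.755]
contact_force: [-0.6, 0.5, -0.4]
gripper_width: 0.584
clock: 23.4
eef_pos: [0.585, 0.2852, 0.1322]
tool_rot: [-0.12, 2.165, -2.165]
contact_force: [0.5, -0.4, -0.1]
gripper_width: 0.07
shift cm [0.05 0.02 0.14] turn [0.  0.6 0. ]
axes
 [[-0.994 -0.     0.11 ]
 [-0.11   0.    -0.994]
 [ 0.    -1.    -0.   ]] tcp [0.585  0.2852 0.1322] stop [-0.0935 -0.0356]
163 35
```

View pics/w8.png

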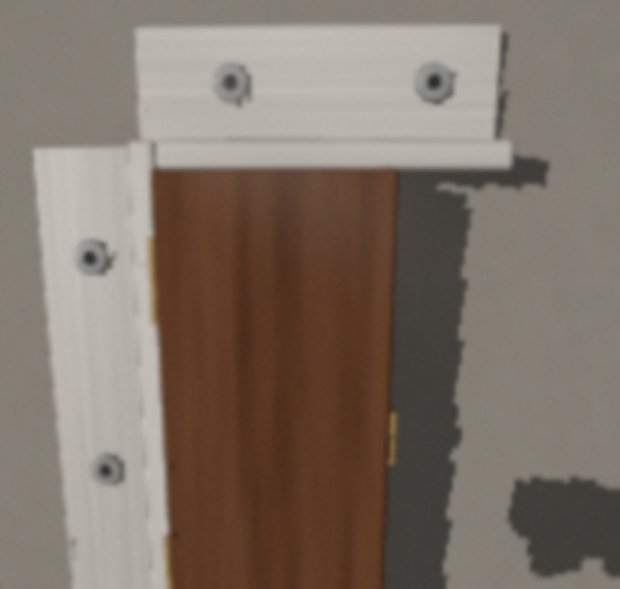

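Now the long side is flush, with no dark line. At the short rail (row 168) no gap is visible. I check the intensity profiles across both joints at sub-pixel level.

```bash
python3 - <<'E'
import numpy as np
a=np.load("w8.npy")
for x in (216,230,245,260,275,285): print("col",x,[tuple(int(v) for v in p) for p in a[85:94,x]])
for y in (100,140,170,190): 
    print("row",y,[int(v) for v in a[y,208:222,0]],[int(v) for v in a[y,208:222,2]])
E
```

```text
col 216 [(184, 180, 172), (185, 179, 172), (182, 177, 170), (163, 157, 150), (123, 111, 102), (97, 73, 59), (91, 60, 42), (92, 59, 41), (92, 60, 42)]
col 230 [(184, 179, 171), (182, 178, 170), (180, 174, 167), (159, 152, 145), (122, 109, 98), (104, 79, 64), (102, 72, 53), (104, 72, 54), (105, 72, 54)]
col 245 [(182, 176, 170), (181, 175, 168), (176, 170, 163), (156, 149, 141), (120, 105, 95), (103, 78, 63), (102, 74, 58), (102, 74, 56), (102, 74, 57)]
col 260 [(180, 175, 168), (180, 174, 166), (175, 170, 163), (155, 147, 141), (118, 103, 94), (99, 75, 62), (98, 71, 56), (98, 71, 56), (99, 71, 57)]
col 275 [(182, 177, 170), (181, 176, 169), (175, 170, 163), (156, 149, 141), (121, 104, 94), (102, 74, 59), (99, 69, 52), (99, 70, 53), (98, 70, 53)]
col 285 [(182, 177, 170), (181, 175, 168), (174, 168, 162), (153, 144, 138), (118, 100, 90), (99, 69, 54), (97, 65, 47), (96, 65, 46), (97, 66, 47)]
row 100 [193, 192, 184, 158, 120, 97, 93, 92, 92, 90, 89, 88, 89, 91] [181, 179, 171, 135, 81, 47, 39, 38, 37, 39, 38, 37, 38, 40]
row 140 [192, 194, 194, 191, 179, 150, 114, 97, 92, 91, 91, 90, 91, 94] [180, 181, 182, 175, 157, 117, 68, 41, 36, 35, 36, 35, 36, 38]
row 170 [181, 191, 192, 191, 191, 191, 179, 141, 107, 94, 93, 94, 93, 96] [169, 180, 179, 178, 179, 178, 163, 109, 57, 37, 36, 38, 37, 39]
row 190 [176, 181, 187, 188, 188, 190, 190, 180, 142, 107, 93, 93, 93, 93] [164, 168, 174, 177, 176, 177, 177, 165, 112, 58, 39, 37, 37, 36]
```

No dark seam at either joint, so any gap is under about 1 mm. One light seating push on the near end will make sure.

```bash
python3 -m handwheel '[2,-0.5,0,0,0.6,0, 4.5,-0.5,0,0,0.6,0, 7,-0.5,0,0,0.6,0, 9,-0.5,0,0,0.6,0, 10,-0.5,0,0,0.6,0]'; python3 -m handwheel '[0,4,0,0,0,0, 0,8,0,0,0,0, 0,11,0,0,0,0, 0,12.2,0,0,0,0, 0,12.5,0,0,0,0]';python3 -c "
from h import *
plan(fromstop(-.168,-.034,.012),ey)"
```

```text
clock: 24.08
eef_pos: [0.4846, 0.2748, 0.1372]
tool_rot: [-0.11, 2.17, -2.17]
contact_force: [0.7, 0.7, -0.0]
gripper_width: 0.067
clock: 24.7
eef_pos: [0.4857, 0.275, 0.012]
tool_rot: [-0.108, 2.171, -2.171]
contact_force: [-0.4, 1.1, -0.5]
gripper_width: 0.069
shift cm [-2.53 -0.   -0.19] turn [-0.  -0.1  0. ]
axes
 [[-0.995 -0.     0.099]
 [-0.099 -0.    -0.995]
 [ 0.    -1.     0.   ]] tcp [0.4857 0.275  0.012 ] stop [-0.1933 -0.0358]
```

```bash
python3 -m handwheel '[-0.6,0,-0.1,0,0,0, -1.2,0,-0.2,0,0,0, -1.8,0,-0.2,0,0,0, -2.2,0,-0.2,0,0,0, -2.5,0,-0.2,0,0,0]'; python3 -m handwheel '[-0.1,0,0,0,0,0, -0.2,0,0,0,0,0, -0.3,0,0,0,0,0, -0.4,0,0,0,0,0, -0.5,0,0,0,0,0]';python3 -c "
from h import *
plan(fromstop(-.168,-.034,.012),ey)"
```

```text
clock: 25.32
eef_pos: [0.5106, 0.2797, 0.0124]
tool_rot: [-0.107, 2.171, -2.171]
contact_force: [0.4, 0.1, 0.4]
gripper_width: 0.07
clock: 25.95
eef_pos: [0.5144, 0.28, 0.0122]
tool_rot: [-0.109, 2.172, -2.172]
contact_force: [-3.0, -0.1, 2.3]
gripper_width: 0.073
shift cm [0.37 0.02 0.03] turn [-0.  -0.1  0.1]
axes
 [[-0.995 -0.002  0.098]
 [-0.098 -0.    -0.995]
 [ 0.002 -1.     0.   ]] tcp [0.5144 0.28   0.0122] stop [-0.1643 -0.0337]
```

```bash
python3 -m handwheel '[-0.1,0,0,0,0,0, -0.2,0,0,0,0,0, -0.3,0,0,0,0,0, -0.3,0,0,0,0,0, -0.3,0,0,0,0,0]'; python3 -c "
from h import *
print(tostop(r.get_obs()['eef_pos']))"; python3 -m handwheel '[0.4,0,0,0,0,0, 1.5,0,0,0,0,0, 3,0,0,0,0,0, 3.5,-5,0,0,0,0, 3.5,-10,0,0,0,0]';  python3 -m handwheel '[0,-2,0,0,0,0, -2.5,-2,0,0,0,0, -5,-2,0,0,0,0, -7.5,-2,0,0,0,0, -10,-2,0,0,0,0]'; python3 - <<'E'
from h import *
plan(fromstop(-.0935,-.0356,.132),ey)
im=r.read_camera("wrist"); C=cam("wrist")
u=w2p(C,np.r_[fromstop(0,0,.028)])[0].astype(int)
y0=max(u[1]-50,0);x0=max(u[0]-50,0); print(x0,y0)
cv2.imwrite("pics/w9.png",cv2.resize(im[y0:y0+190,x0:x0+200,::-1],None,fx=3.1,fy=3.1,interpolation=cv2.INTER_CUBIC))
T=cam("top"); r.read_camera("top")
for l in ["box","vial","stopper","big_weight","small_weight","pen","dish","beaker"]:
    s=r.spot_point(l,"top")[:1]
    print(l,[(round(d["conf"],2),p2w(T,d["centre"],0)[0].round(3).tolist()) for d in s])
E
```

```text
clock: 26.58
eef_pos: [0.5144, 0.2801, 0.0119]
tool_rot: [-0.117, 2.173, -2.176]
contact_force: [-9.4, -1.0, 8.0]
gripper_width: 0.07
[-0.16433187 -0.03371172]
clock: 27.2
eef_pos: [0.4811, 0.2764, 0.112]
tool_rot: [-0.111, 2.171, -2.173]
contact_force: [2.0, -0.9, 0.9]
gripper_width: 0.07
clock: 27.82
eef_pos: [0.5828, 0.2868, 0.132]
tool_rot: [-0.108, 2.171, -2.171]
contact_force: [-0.3, 1.2, 0.4]
gripper_width: 0.072
shift cm [-0.21  0.    0.18] turn [-0.  -0.1  0. ]
axes
 [[-0.995 -0.     0.099]
 [-0.099 -0.    -0.995]
 [ 0.    -1.     0.   ]] tcp [0.5828 0.2868 0.132 ] stop [-0.0956 -0.0338]
164 38
box [(0.91, [0.596, 0.288, 0.0])]
vial [(0.56, [0.714, 0.177, 0.0])]
stopper []
big_weight [(0.72, [0.644, -0.05, 0.0])]
small_weight []
pen []
dish [(0.81, [0.76, 0.002, 0.0])]
beaker [(0.89, [0.638, -0.052, 0.0])]
```

View pics/w9.png

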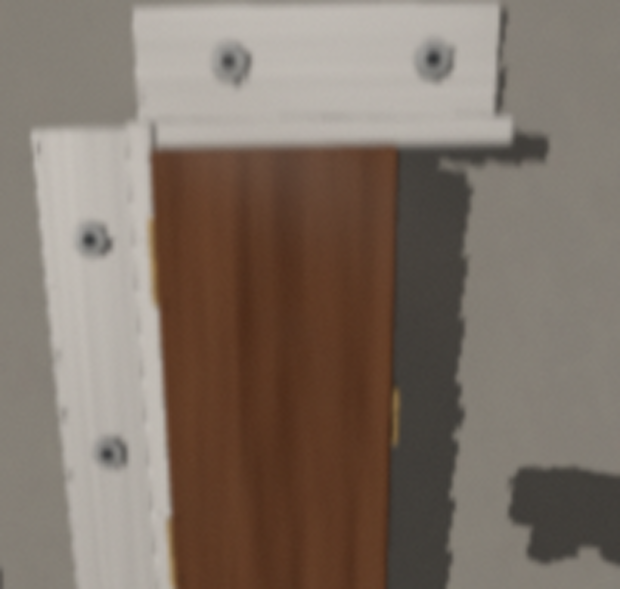

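Both sides are flush: the long joint runs from (152,150) to (175,585) and the short joint lies at row 147, neither with a dark seam. I raise the hand clear and hand in.

```bash
python3 -m handwheel '[0,-3,0,0,0,0, 0,-6,0,0,0,0, 0,-9,0,0,0,0, 0,-10,0,0,0,0, 0,-10,0,0,0,0]'; python3 -c "
from h import *
print(r.job_done())"
```

```text
clock: 28.95
eef_pos: [0.583, 0.287, 0.2328]
tool_rot: [-0.106, 2.171, -2.17]
contact_force: [-0.5, 0.1, -0.3]
gripper_width: 0.072
the job is handed in; nothing more can be done
None
```

The box is parked in the inside corner of the bench stop, and I handed the job in at about 29 s with the hand about 19 cm above the box.

I pushed it with the fingertips only. First I pushed its clasp side to square it up against the long rail, then its near end to the short rail. A light seating push on each side followed.

**Last checks:**
- **Fit:** the last close picture shows no seam at either rail, so any gap is under about 1 mm. Both final pushes stopped firmly, at about 9 N on the long side and 12 N on the end.
- **Other things:** the vial, dish and beaker were found again within a few millimetres of where they started. The detector missed the stopper, small weight and pen in the last top picture, and gave the big weight at the beaker's position. I have no final confirmation for those four; no planned path went near them.

**What went wrong:**
- **Rail contact:** during the first end push the reading rose to about 91 N in total, under the 120 N wrist limit. From the geometry, the half-open left finger had most likely met the end of the long rail. I backed off and repeated the push with the fingers nearly shut. If the judge counts that contact as the gripper's body, it would be over the 40 N limit.
- **Disagreement:** the box stopped about 6 mm short of where my corner estimate put the short rail. The close picture shows it touching, so I put the difference down to the corner estimate and the finger offset.

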